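Slide the mirror to its unloading mark, draw it out and hold it up tilted

ROBOT

A 7-joint arm with a two-finger parallel gripper is mounted at the origin on the work surface. World frame = base frame: x ahead of the robot, y to its left, z up, the work surface at z = 0. Lengths are in m, angles in rad, forces in N, time in s.
With the tool pointing down it reaches from about 0.4 to 0.9 m from the base axis. Payload 5.6 kg.
Tool frame: the origin (TCP) lies on the centre line of the jaws, within the pads' length; the fingertips stand 19 mm ahead of it and the grasp point (between the pads) is the TCP; z points along the fingers, y is the line along which they close (so a half turn about z gives the same grasp; the last joint's range is limited). The gripper opens to 92 mm and grips with 3 to 60 N. Pads are 20 mm wide; open, the fingers measure 128 mm over their backs; the gripper's body (75 mm by 189 mm) begins 69 mm behind the grasp point.
Start: joints at [-1.19, 0.468, -0.012, 1.603, 0.006, 1.071, -0.056], TCP at [0.267, 0.592, 0.234] pointing down, gripper open.
Joint ranges: [-2.53, 2.53], [-0.31, 2.02], [-1.57, 1.55], [0.28, 2.44], [-1.29, 4.43], [0.15, 1.84], [-2.92, 2.92]. Speed limits (rad/s): [2.57, 2.57, 3.14, 3.14, 3.14, 3.14, 3.14].

INTERFACE

Orientations are given as a unit quaternion [x, y, z, w].
In Python, from station import r gives the robot as it stands. The module is installed in compiled form; this text tells all that it offers.
- The arm moves only by the tool carry_out, never from a script. Its argument "motion" is a list of rows, each a list of 7 numbers: the turn, a rotation vector about the world's x, y, z in degrees, then the shift along the world's x, y, z in m, then the finger opening in m, from 0 to 0.0919. In form: [[wx, wy, wz, tx, ty, tz, jaw], ...]. A call has 1 to 10 rows; each row is the pose to reach, as a shift and turn from the pose commanded when the call began; what a row does not reach only later rows make up. A row lasts 1/8 s, in which the tool goes at most 62.5 mm and 10.7 degrees, less where a joint would pass 70% of its speed; a pose out of reach is approached as far as the arm can. A call with a gripper value outside its range is refused whole. The fingers move at their own pace and stop on an object; "grip_force" is the grip in N (left out, the last holds). Time passes only in rows, so rows that repeat a pose let the fingers close. It gives the time, the measured TCP pose, the force, the opening and the grip force at its end, in the units of the state.
- r.get_state(): the state, without advancing time (a new reading comes with each control period).
- r.camera(name): name is "scene" or "top" or "wrist"; returns a dict with "color" (480x640x3 uint8, red, green, blue), "depth" (480x640 float32, m along the optical axis (not along the pixel's ray), 0 where there is no reading), "K" (3x3 intrinsics, pixels), "rvec" (rotation vector, rad) and "tvec" (3), from world to camera coordinates, as OpenCV has them; the wrist camera has in their place "T_tool_cam" (4x4, takes a point from camera to tool coordinates, whose origin is the TCP and whose axes are the flange's). Camera axes: x right, y down, z forward; pixel columns grow to the right and rows downward; lengths in m; the calibration is good to about 2 mm. A picture is of the moment at which its call begins: read the wrist's pose just before it.
- r.finish_job(): hands the job in; it is judged then, once.
Trained networks look in a picture, given as the dict that the camera call returned (one of the last four; its "shot" number tells which), for a name from the list of things; names that differ only in an ending like _2 or _b are one class to them, and where a whole thing is asked for, a point or a joint stands for the part that bears it (a point fixed in the world has none). Each returns a list of dicts, best first, with "score" (0 to 1); they miss things now and then, are a little off and sometimes report something else, mostly with a low value. They report only what shows in the picture. A call takes as long as a camera call.
- r.cut_out(thing, picture): "mask" (480x640 bool, what is visible of it) and "extent" ([left, top, right, bottom] in pixels, round what is visible of it).
The state is a dict: "time_s": time; "joint_positions": joint angles; "joint_velocities": joint speeds; "effort": joint torques, N m; "ee_pos": TCP position; "ee_rot": TCP orientation; "ft_force": force on the tool from outside, world axes, zero at the start; "wrist_torque": the same for the moment, N m; "finger_gap": finger opening in m; "grasp_force": force on a finger pad.
Only numpy, scipy, OpenCV 4.12 (cv2) and the standard library are available. Lean on these libraries where they do the work, as an engineer would, in place of code of your own. Each camera call takes 0.05 s, during which the arm holds its last target. There are 200 camera calls.

TASK

On the optical rail, slide the carrier with the mirror post along to the arrow-shaped tab, so that the white line on the carrier meets the arrow's point, with the post staying fully down in its holder. Then draw the mirror and its post up out of the holder and tip it back about 45 degrees, so that the mirror's face looks obliquely upward for inspection. Finish while still holding it like that in the gripper, still, with the foot of its post at least 15 cm above the bench; leave the carrier at the arrow and everything else on the bench where it is.

Things in the scene. Friction and masses are not known exactly. Their poses are not given: they have to be found in the camera images.
- mirror: Loose mirror assembly, 0.13-0.25 kg: round steel post, 12 mm diameter, 75 mm long, black square mirror mount on top. Origin: centre of the post's foot; z up the post; x is where the mirror face looks (at first within 50 degrees of away from the robot); y across the mount. At first it stands 42 mm deep in the carrier's holder, 1 mm play all round, so it may lean up to 3 degrees; nothing locks it.
- mount_centre (a point): Centre of the black mirror mount, on the post's axis 97 mm above its foot; axes as the mirror's. The mount is 44 mm wide (y, flat sides, good to grip), 44 mm high (z) and 16 mm thick (x); the round mirror, 25 mm diameter, is on its +x face, two brass adjusting screws stand 12 mm out of its -x face. About 145 mm above the bench at the start.
- carrier: Black carrier on the rail. Origin: centre of its underside, on the rail's middle line 30 mm above the bench; axes as the rail's. It can travel up to 185 mm either way along y, cannot lift off or turn, slides with about 2.5 N of friction and stays where left. Slide it by gripping the mirror mount (post still down in the holder) and moving sideways, or by pushing the carrier's side.
- carrier_index (a point): Outer end of the white index line on the carrier, at the middle of its base plate's edge facing away from the robot, 44 mm above the bench. Axes as the rail's. The base plate is 80 mm (x) by 60 mm (y) by 14 mm, its underside 30 mm above the bench, its centre 40 mm from this point in -x.
- holder_rim (a point): Centre of the mouth of the carrier's tubular post holder, 90 mm above the bench; outside diameter 27 mm, bore 14 mm, 42 mm deep, straight up. Axes as the rail's.
- rail: Fixed aluminium optical rail, 670 mm long (along its y), 60 mm wide (x), 30 mm high. Origin: centre of its underside, on the bench. At each end (y = -290 and 290 mm) stands a fixed mount up to 141 mm high, 50 mm wide along the rail: a brass block at +y, a round lens cell at -y. Not to be handled.
- arrow_tab: Fixed black tab shaped like an arrow (diamond head, narrow stem), beyond the rail: the target. Origin: under its point, at bench height, 48 mm in x from the rail's middle line; axes as the rail's; it points along -x at the carrier; top 38 mm high; 100-135 mm from the rail's middle, on either side. The carrier is there when its index line has the same y, in the rail's axes.
- square_tab: The other fixed black tab, a plain 36 mm square, on the other side of the rail's middle; not the target. Origin at bench height under the middle of its edge nearest the rail.
- ruler: Bystander: loose wooden ruler lying flat in front of the rail, 420 x 32 x 6 mm. Origin: centre of its underside.
- driver: Bystander: loose screwdriver lying beyond the rail. Origin at its underside.
- adapter: Bystander: small brass connector standing beyond the rail, 18 mm diameter, 32 mm high. Origin: centre of its underside.
- fork: Bystander: flat steel clamping fork beyond the rail, 90 x 30 x 8 mm. Origin at its underside.
- screw_bin: Bystander: grey plastic bin of screws, 80 x 110 x 40 mm. Origin: centre of its underside.
- bottle: Bystander: white bottle, 48 mm diameter, 130 mm high. Origin: centre of its underside.
- weight: Bystander: steel cylinder, 44 mm diameter, 50 mm high. Origin: centre of its underside.

How it is judged:
By the outcome, as a careful person would: the job done as asked, in the order asked, and still so for the second after the job is handed in, while the arm keeps its last pose, push and grip.
It also fails if it takes over 35 s, if anything falls off the work surface, if the arm or the gripper's body presses on something with over 40 N, if the wrist force passes 120 N, or if a joint passes its speed limit or range.

## Working session

There is one attempt and no reset: what is moved stays moved. The work goes in short steps, Python scripts to look and compute and a tool call to move; the robot and the scene stay as the last step left them, time stands still between calls to the robot, and variables do not carry over. Pictures are saved under pics/ and viewed, at most 10 in all, crops included, and the job is handed in when it is done.

Besides the shell and the picture viewer there is one more tool, called after "Call:" as name(argument=value, ...) on one line, values as JSON. carry_out: Moves the arm, as the interface text tells. Its arguments: {"type":"object","properties":{"motion":{"type":"array","items":{"type":"array","items":{"type":"number"}}},"grip_force":{"type":"number"}},"required":["motion"]}

```bash
mkdir -p pics
cat > h.py <<'E'
import numpy as np,cv2
from scipy.spatial.transform import Rotation as R
from station import r
def ext(c):
    if "T_tool_cam" in c:
        s=r.get_state();T=np.eye(4);T[:3,:3]=R.from_quat(s["ee_rot"]).as_matrix();T[:3,3]=s["ee_pos"]
        return T@c["T_tool_cam"]
    M=np.eye(4);M[:3,:3]=cv2.Rodrigues(np.array(c["rvec"],float))[0];M[:3,3]=np.ravel(c["tvec"]);return np.linalg.inv(M)
def cloud(c,m):
    v,u=np.nonzero(m&(c["depth"]>0));z=c["depth"][v,u];K=c["K"]
    P=np.c_[(u-K[0,2])/K[0,0]*z,(v-K[1,2])/K[1,1]*z,z];T=ext(c);return P@T[:3,:3].T+T[:3,3]
def save(c,n):cv2.imwrite(f"pics/{n}.png",c["color"][:,:,::-1])
E
python3 - <<'E'
from h import *
s=r.get_state();print(s["ee_pos"],R.from_quat(s["ee_rot"]).as_matrix().round(3),s["finger_gap"])
for cam in ["scene","top"]:
    c=r.camera(cam);save(c,cam+"0");print(cam,ext(c)[:3,3])
    for t in ["mirror","carrier","rail","arrow_tab","square_tab","screw_bin","bottle","weight"]:
        for d in r.cut_out(t,c)[:2]:
            P=cloud(c,d["mask"])
            if len(P):print(t,round(d["score"],2),np.int32(d["extent"]),len(P),np.median(P,0).round(3),np.percentile(P,2,0).round(3),np.percentile(P,98,0).round(3))
E
```

```text
[0.26713112 0.59197542 0.23266292] [[-0.912  0.411 -0.001]
 [ 0.411  0.912 -0.002]
 [-0.    -0.002 -1.   ]] 0.09178609825826199
scene [ 0.98632177 -0.50249981  0.73809834]
mirror 0.95 [275 187 304 233] 817 [ 0.537 -0.01   0.151] [ 0.406 -0.028  0.003] [0.541 0.13  0.168]
mirror 0.17 [339 227 367 252] 419 [0.59  0.081 0.038] [0.572 0.068 0.002] [0.606 0.103 0.041]
carrier 0.65 [265 226 322 276] 1474 [ 0.541 -0.015  0.045] [ 0.494 -0.037  0.033] [0.572 0.024 0.09 ]
rail 0.93 [125 126 387 449] 14854 [ 0.552 -0.176  0.031] [ 0.49  -0.375  0.003] [0.598 0.251 0.137]
rail 0.67 [225 390 268 462] 2259 [ 0.704 -0.305  0.082] [ 0.675 -0.32   0.001] [ 0.717 -0.27   0.131]
arrow_tab 0.95 [261 323 294 352] 551 [ 0.621 -0.162  0.037] [ 0.6   -0.174 -0.   ] [ 0.655 -0.137  0.041]
arrow_tab 0.34 [266 227 324 275] 1433 [ 0.541 -0.015  0.045] [ 0.495 -0.037  0.034] [0.572 0.023 0.09 ]
square_tab 0.59 [338 223 365 251] 458 [0.589 0.082 0.037] [ 0.552  0.068 -0.   ] [0.606 0.135 0.041]
screw_bin 0.88 [434 193 509 252] 2964 [0.728 0.268 0.021] [0.677 0.206 0.   ] [0.781 0.329 0.041]
bottle 0.88 [226 388 
[... 334 characters left out ...]
er 0.7 [314 241 346 283] 859 [ 0.517 -0.006  0.045] [ 0.49  -0.036  0.039] [0.568 0.024 0.155]
rail 0.82 [180 227 518 293] 9337 [ 0.533 -0.075  0.031] [ 0.478 -0.347  0.026] [0.586 0.257 0.14 ]
arrow_tab 0.57 [397 201 412 233] 260 [ 0.618 -0.159  0.038] [ 0.6   -0.173 -0.002] [ 0.656 -0.149  0.042]
square_tab 0.72 [275 226 294 246] 309 [0.586 0.085 0.039] [0.569 0.069 0.034] [0.604 0.102 0.042]
bottle 0.62 [456 165 491 198] 755 [ 0.684 -0.288  0.086] [ 0.669 -0.316  0.009] [ 0.71  -0.274  0.131]
weight 0.77 [372 141 401 169] 479 [ 0.75 -0.13  0.05] [ 0.734 -0.151  0.001] [ 0.777 -0.111  0.054]
weight 0.45 [315 240 344 285] 734 [ 0.515 -0.006  0.045] [ 0.49  -0.035  0.041] [0.568 0.024 0.091]
```

View pics/scene0.png

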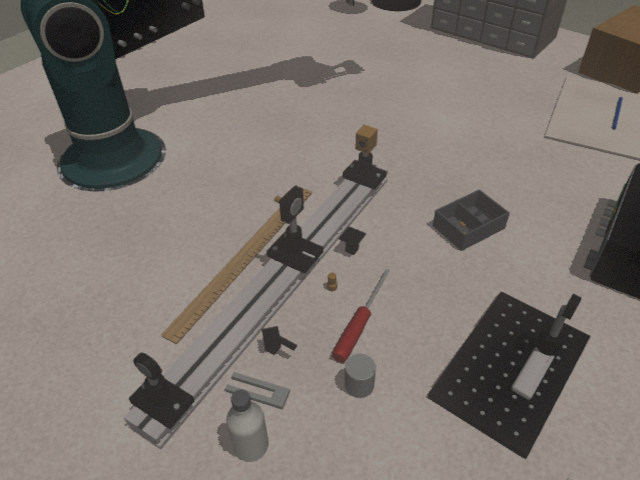

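View pics/top0.png

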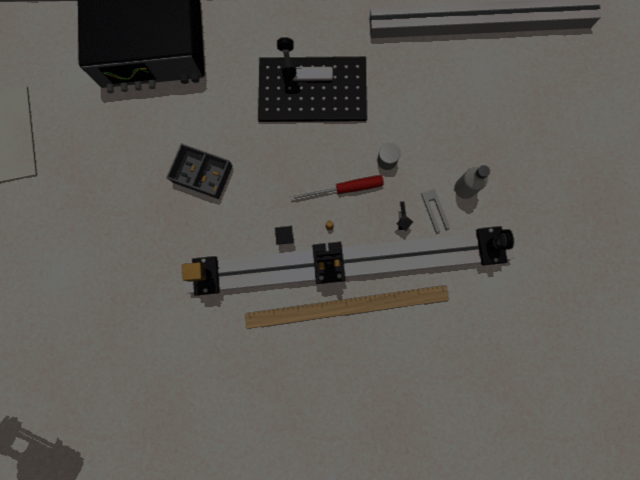

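```bash
cat >> h.py <<'E'
def railfit(c):
    P=cloud(c,r.cut_out("rail",c)[0]["mask"]);P=P[(P[:,2]>.027)&(P[:,2]<.035)]
    q=cv2.minAreaRect(P[:,:2].astype(np.float32));b=cv2.boxPoints(q)
    e=max([b[1]-b[0],b[2]-b[1]],key=np.linalg.norm);e=e*np.sign(e[1]);d=e/np.linalg.norm(e)
    return np.array(q[0]),q[1],d
E
python3 - <<'E'
from h import *
for cam in ["scene","top"]:
    c=r.camera(cam);ce,sz,d=railfit(c);n=np.array([d[1],-d[0]])
    print(cam,"rail",ce,sz,"yaw",np.degrees(np.arctan2(-d[0],d[1])))
    f=lambda P:np.c_[(P[:,:2]-ce)@n,(P[:,:2]-ce)@d,P[:,2]]
    for t,lo,hi in [("arrow_tab",.033,.045),("square_tab",.033,.045),("carrier",.038,.05)]:
        P=f(cloud(c,r.cut_out(t,c)[0]["mask"]));P=P[(P[:,2]>lo)&(P[:,2]<hi)]
        tip=P[P[:,0]<np.percentile(P[:,0],6)]
        print(t,np.percentile(P,1,0).round(4),np.percentile(P,99,0).round(4),"tip",tip.mean(0).round(4))
    Q=cloud(c,r.cut_out("mirror",c)[0]["mask"]);P=f(Q);k=(P[:,2]>.12)&(P[:,2]<.18)&(abs(Q[:,0]-.53)<.04)
    P=P[k];Q=Q[k]
    print("mirror rail",np.percentile(P,[1,50,99],axis=0).round(4).tolist(), cv2.minAreaRect(Q[:,:2].astype(np.float32)))
    T=Q[Q[:,2]>.160];print("top world",np.percentile(T,[1,50,99],axis=0).round(4).tolist(),len(T),cv2.minAreaRect(T[:,:2].astype(np.float32)))
    u=c["color"];
    x0,y0=(240,160) if cam=="scene" else (270,195)
    cv2.imwrite(f"pics/c{cam}.png",cv2.resize(u[y0:y0+120,x0:x0+160,::-1],None,fx=5,fy=5,interpolation=cv2.INTER_CUBIC))
E
```

```text
scene rail [ 0.61412704 -0.00878443] (0.011547965928912163, 0.012878193520009518) yaw 77.813835
arrow_tab [-0.1118 -0.1878  0.0331] [-0.0795 -0.1531  0.0446] tip [-0.1116 -0.1669  0.0383]
square_tab [0.067  0.0249 0.0345] [0.1067 0.0657 0.041 ] tip [0.0685 0.0494 0.0371]
carrier [-0.0514  0.0366  0.0385] [0.0209 0.1223 0.0489] tip [-0.0491  0.099   0.0428]
mirror rail [[-0.0368, 0.0681, 0.1242], [-0.021, 0.0765, 0.1555], [0.0079, 0.0941, 0.1689]] ((0.5276686549186707, -0.006101939827203751), (0.04721760004758835, 0.029400695115327835), 87.73100280761719)
top world [[0.5149, -0.0273, 0.1603], [0.5325, -0.011, 0.1661], [0.5409, 0.015, 0.1693]] 272 ((0.5258139371871948, -0.0064645688980817795), (0.029023699462413788, 0.04383864253759384), 3.5960144996643066)
top rail [ 0.53236383 -0.04593503] (0.07194094359874725, 0.6705905795097351) yaw 5.9165235
arrow_tab [ 0.0535 -0.1373  0.0346] [ 0.109  -0.1088  0.042 ] tip [ 0.0551 -0.1223  0.038 ]
square_tab [0.05   0.1083 0.0355] [0.0848 0.1426 0.0423] tip [0.051  0.1284 0.0387]
carrier [-0.0381  0.0119  0.0407] [0.04   0.0695 0.049 ] tip [-0.0372  0.0427  0.0441]
mirror rail [[-0.018, 0.0193, 0.1315], [-0.0027, 0.0405, 0.166], [0.0097, 0.0612, 0.1703]] ((0.5246180891990662, -0.005921998992562294), (0.029331685975193977, 0.043457068502902985), 4.9856390953063965)
top world [[0.5115, -0.0273, 0.1603], [0.527, -0.0099, 0.1669], [0.5377, 0.0147, 0.1704]] 251 ((0.525152325630188, -0.005368174985051155), (0.044096700847148895, 0.026556264609098434), 87.45307922363281)
```

View pics/ctop.png

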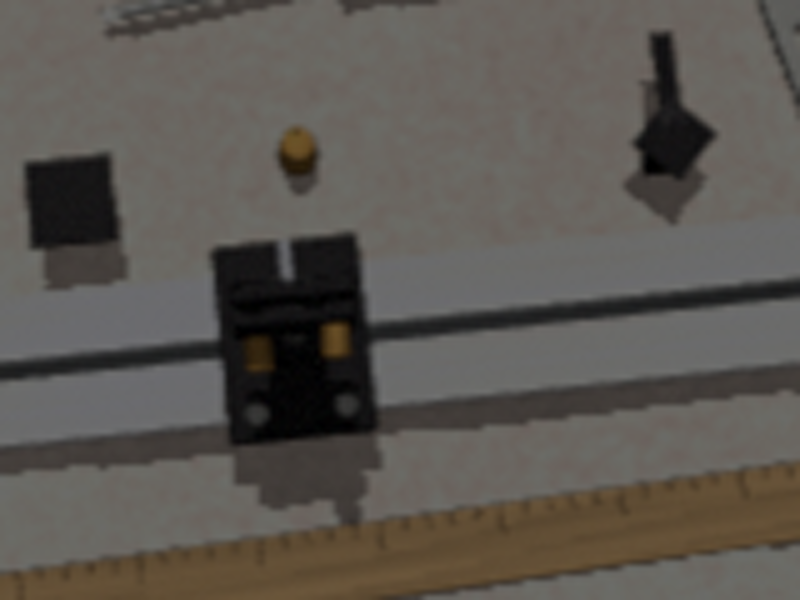

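Call:
carry_out(motion=[[0,0,3,0.02,-0.05,0.02,0.0919],[0,0,6,0.045,-0.105,0.04,0.0919],[0,0,9,0.07,-0.16,0.06,0.0919],[0,0,12,0.095,-0.215,0.07,0.0919],[0,0,15,0.12,-0.27,0.07,0.0919],[0,0,18,0.145,-0.325,0.07,0.0919],[0,0,21,0.17,-0.38,0.07,0.0919],[0,0,24,0.195,-0.435,0.07,0.0919],[0,0,27,0.22,-0.49,0.07,0.0919],[0,0,30,0.24,-0.545,0.07,0.0919]])

```text
time_s: 2.75
ee_pos: [0.5081, 0.0456, 0.304]
ee_rot: [-0.051, 0.999, 0.0, 0.001]
ft_force: [-0.0, 1.3, 0.1]
finger_gap: 0.092
grasp_force: 0.0
```

Call:
carry_out(motion=[[0,0,0,0.02,-0.05,0,0.0919],[0,0,0,0.022,-0.052,0,0.0919],[0,0,0,0.022,-0.052,0,0.0919]])

```text
time_s: 3.12
ee_pos: [0.5292, -0.0038, 0.3034]
ee_rot: [-0.05, 0.999, 0.0, -0.0]
ft_force: [-0.1, 0.2, -0.8]
finger_gap: 0.092
grasp_force: 0.0
```

```bash
cat > m.py <<'E'
from h import *
s=r.get_state();print(s["time_s"],np.round(s["ee_pos"],4),R.from_quat(s["ee_rot"]).as_matrix().round(3).tolist(),np.round(s["joint_positions"],2),s["ft_force"])
c=r.camera("wrist");save(c,"w1");print("cam",ext(c)[:3,3])
ts=r.camera("top");ce,sz,d=railfit(ts)
for t,lo,hi in [("rail",.027,.034),("mirror",.155,.175),("carrier",.038,.05),("arrow_tab",.033,.045)]:
    for q in r.cut_out(t,c)[:1]:
        P=cloud(c,q["mask"]);P=P[(P[:,2]>lo)&(P[:,2]<hi)]
        if len(P)>10:print(t,q["score"],len(P),np.percentile(P,[1,50,99],axis=0).round(4).tolist(),cv2.minAreaRect(P[:,:2].astype(np.float32)))
E
python3 m.py
```

```text
3.125 [ 0.5292 -0.0038  0.3034] [[-0.995, -0.1, -0.0], [-0.1, 0.995, 0.001], [0.0, 0.001, -1.0]] [-0.34  0.19  0.33  1.84 -0.07  1.13  1.68] [-0.11086753  0.16138587 -0.78136278]
cam [ 0.45115607 -0.01144484  0.45417206]
rail 0.89 20270 [[0.4818, -0.3071, 0.0279], [0.5339, -0.0741, 0.0298], [0.5851, 0.2749, 0.0321]] ((0.5341765880584717, -0.04495668411254883), (0.07247526943683624, 0.670914351940155), 5.8408522605896)
mirror 0.89 1291 [[0.5116, -0.0257, 0.1559], [0.5271, -0.0077, 0.1661], [0.5384, 0.0165, 0.1682]] ((0.5243487358093262, -0.004893209785223007), (0.02821003645658493, 0.0435665063560009), 3.9686992168426514)
carrier 0.91 1710 [[0.4896, -0.0361, 0.0417], [0.5084, -0.0079, 0.0438], [0.5378, 0.0243, 0.0487]] ((0.517167866230011, -0.006057612597942352), (0.052977681159973145, 0.05920448526740074), 5.995573997497559)
arrow_tab 0.82 606 [[0.5977, -0.175, 0.0343], [0.6164, -0.1589, 0.0378], [0.6546, -0.1455, 0.0398]] ((0.6254312992095947, -0.16248545050621033), (0.031841713935136795, 0.058286022394895554), 78.7288589477539)
```

View pics/w1.png

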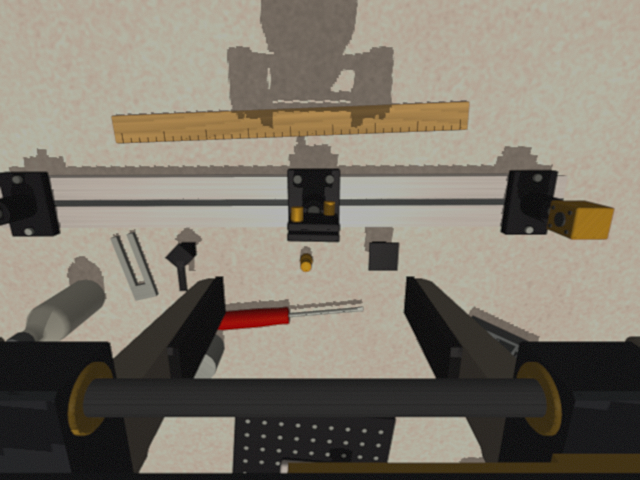

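Call:
carry_out(motion=[[0,0,0,0,-0.001,-0.05,0.0919],[0,0,0,0,-0.001,-0.1,0.0919],[0,0,0,0,-0.001,-0.14,0.0919],[0,0,0,0,-0.001,-0.158,0.0919],[0,0,0,0,-0.001,-0.158,0.0919],[0,0,0,0,-0.001,-0.158,0.06],[0,0,0,0,-0.001,-0.158,0.045],[0,0,0,0,-0.001,-0.158,0.03],[0,0,0,0,-0.001,-0.158,0.03],[0,0,0,0,-0.001,-0.158,0.03]], grip_force=20)

```text
time_s: 4.72
ee_pos: [0.5294, -0.0055, 0.1458]
ee_rot: [-0.05, 0.999, 0.0, 0.0]
ft_force: [0.4, -1.9, 0.2]
finger_gap: 0.0439
grasp_force: 9.6
```

```bash
cat > m2.py <<'E'
from h import *
s=r.get_state();print(s["time_s"],np.round(s["ee_pos"],4),np.round(s["ft_force"],2),s["finger_gap"],s["grasp_force"])
for cam in ["top","wrist","scene"]:
    c=r.camera(cam);save(c,f"{cam}_{s['time_s']:.2f}")
    if cam=="top":
        ce=np.array([.5342,-.0450])
    a=np.radians(5.85);d=np.array([-np.sin(a),np.cos(a)]);n=np.array([d[1],-d[0]])
    for t,lo,hi in [("arrow_tab",.034,.042),("carrier",.0405,.05)]:
        for q in r.cut_out(t,c)[:1]:
            P=cloud(c,q["mask"]);P=np.c_[(P[:,:2]-ce)@n,(P[:,:2]-ce)@d,P[:,2]];P=P[(P[:,2]>lo)&(P[:,2]<hi)]
            if len(P)<10:continue
            if t=="carrier":
                P=P[P[:,0]>-.05]; print(cam,t,q["score"],"y",np.percentile(P[:,1],[1,99]).round(4),"mid",np.percentile(P[:,1],[1,99]).mean().round(4))
            else:
                b=np.percentile(P,[1,99],axis=0);st=P[P[:,0]>b[1,0]-.015]
                hd=P[P[:,0]<b[0,0]+.03];tip=P[P[:,0]<b[0,0]+.003]
                print(cam,t,q["score"],b.round(4).tolist(),"stem y",st[:,1].mean().round(4),"head mid",np.percentile(hd[:,1],[2,98]).mean().round(4),"tip",tip.mean(0).round(4))
E
python3 m2.py
```

```text
4.725 [ 0.5294 -0.0055  0.1458] [ 0.38 -1.85  0.22] 0.04385108952454607 9.628520952828694
top arrow_tab 0.55 [[0.0512, -0.1379, 0.0351], [0.1075, -0.1096, 0.0417]] stem y -0.1234 head mid -0.1236 tip [ 0.0522 -0.1235  0.0385]
wrist arrow_tab 0.9 [[0.0499, -0.1385, 0.0346], [0.082, -0.1071, 0.039]] stem y -0.1234 head mid -0.1228 tip [ 0.0512 -0.1223  0.037 ]
wrist carrier 0.62 y [0.0106 0.0692] mid 0.0399
scene arrow_tab 0.74 [[0.0535, -0.1383, 0.0346], [0.1102, -0.1091, 0.0413]] stem y -0.1238 head mid -0.1235 tip [ 0.0544 -0.1225  0.0382]
scene carrier 0.7 y [0.0097 0.0668] mid 0.0383
```

Call:
carry_out(motion=[[0,0,0,0.001,-0.01,0,0.03],[0,0,0,0.0028,-0.027,0,0.03],[0,0,0,0.0046,-0.045,0,0.03],[0,0,0,0.0066,-0.064,0,0.03],[0,0,0,0.0085,-0.083,0,0.03],[0,0,0,0.0105,-0.102,0,0.03],[0,0,0,0.0124,-0.121,0,0.03],[0,0,0,0.0141,-0.138,0,0.03],[0,0,0,0.0153,-0.149,0,0.03],[0,0,0,0.0153,-0.149,0,0.03]])

```text
time_s: 6.42
ee_pos: [0.5449, -0.1572, 0.1457]
ee_rot: [-0.049, 0.999, -0.002, 0.001]
ft_force: [0.5, -3.4, 3.8]
finger_gap: 0.0441
grasp_force: 19.9
```

```bash
cat >> m2.py <<'E'
    cr=(r0:=c["color"])
E
python3 m2.py; ls pics
```

```text
6.425 [ 0.5449 -0.1572  0.1457] [ 0.46 -3.37  3.81] 0.04407843678246745 19.900283663318987
top carrier 0.51 y [-0.1162 -0.0836] mid -0.0999
wrist arrow_tab 0.52 [[0.0937, -0.1266, 0.0363], [0.1097, -0.1182, 0.0389]] stem y -0.1224 head mid -0.1224 tip [ 0.0951 -0.1217  0.0378]
wrist carrier 0.86 y [-0.1395 -0.0813] mid -0.1104
scene arrow_tab 0.75 [[0.0528, -0.1386, 0.0345], [0.1106, -0.1105, 0.0408]] stem y -0.1242 head mid -0.1243 tip [ 0.0539 -0.1224  0.0379]
scene carrier 0.94 y [-0.1405 -0.0835] mid -0.112
cscene.png
ctop.png
scene0.png
scene_4.72.png
scene_6.42.png
top0.png
top_4.72.png
top_6.42.png
w1.png
wrist_4.72.png
wrist_6.42.png
```

Call:
carry_out(motion=[[0,0,0,0.0006,-0.006,0,0.03],[0,0,0,0.0012,-0.0122,0,0.03],[0,0,0,0.0012,-0.0122,0,0.03],[0,0,0,0.0012,-0.0122,0,0.03]])

```text
time_s: 7.38
ee_pos: [0.5458, -0.1651, 0.1457]
ee_rot: [-0.05, 0.999, 0.001, -0.0]
ft_force: [0.2, 1.3, 5.0]
finger_gap: 0.0439
grasp_force: 19.9
```

```bash
cat >> m2.py <<'E'
    if cam!="wrist":
        T=np.linalg.inv(ext(c));X=c["K"]@(T[:3,:3]@np.r_[ce+.048*n-.123*d,.04]+T[:3,3]);u,v=np.int32(X[:2]/X[2])
        cv2.imwrite(f"pics/z{cam}_{s['time_s']:.2f}.png",cv2.resize(c["color"][v-35:v+35,u-40:u+40,::-1],None,fx=8,fy=8,interpolation=cv2.INTER_CUBIC));print(u,v)
E
python3 m2.py; ls pics|grep z
```

```text
7.375 [ 0.5458 -0.1651  0.1457] [0.24 1.3  4.99] 0.04391073170920423 19.909056667238474
top arrow_tab 0.69 [[0.0661, -0.1362, 0.0348], [0.1053, -0.1141, 0.0413]] stem y -0.1236 head mid -0.1247 tip [ 0.0675 -0.1268  0.0387]
top carrier 0.72 y [-0.1347 -0.0905] mid -0.1126
405 230
wrist arrow_tab 0.59 [[0.0939, -0.1279, 0.0362], [0.11, -0.1196, 0.039]] stem y -0.1237 head mid -0.1237 tip [ 0.0953 -0.1239  0.0378]
wrist carrier 0.93 y [-0.1497 -0.091 ] mid -0.1204
scene arrow_tab 0.92 [[0.0533, -0.1388, 0.0349], [0.11, -0.1103, 0.0409]] stem y -0.1241 head mid -0.1249 tip [ 0.0545 -0.1224  0.0379]
260 327
zscene_7.38.png
ztop_7.38.png
```

View pics/zscene_7.38.png

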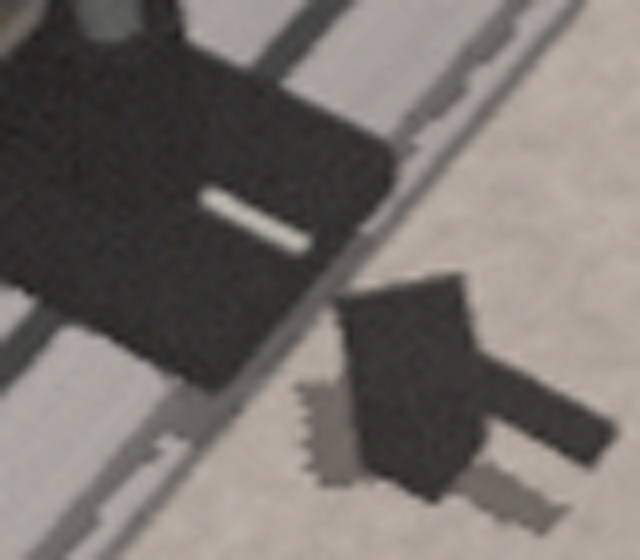

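```bash
cat > b.py <<'E'
from h import *
ce=np.array([.5342,-.0450]);a=np.radians(5.85);d=np.array([-np.sin(a),np.cos(a)]);n=np.array([d[1],-d[0]])
def bp(c,u,v,z):
    T=ext(c);q=T[:3,:3]@np.linalg.solve(c["K"],[u,v,1]);p=T[:3,3]+q*(z-T[2,3])/q[2];return np.r_[(p[:2]-ce)@n,(p[:2]-ce)@d]
def line(c,u0,v0):  # white index line near the arrow, scene camera
    g=c["color"][v0-22:v0+5,u0-22:u0+3].astype(int).sum(2)
    lab=cv2.connectedComponentsWithStats((g>300).astype(np.uint8))
    for st,ct in list(zip(lab[2],lab[3]))[1:]:print(st,ct+[u0-22,v0-22],bp(c,*(ct+[u0-22,v0-22]),.044).round(4))
if __name__=="__main__":
    c=r.camera("scene")
    print("tip",bp(c,261.8,328.8,.038),"stem end mid",bp(c,220+608/8-.5,292+448/8-.5,.038))
    print("line ends",bp(c,258.3,321.9,.044),bp(c,220+205/8-.5,292+195/8-.5,.044));line(c,260,327)
E
python3 b.py
```

```text
tip [ 0.04928164 -0.12298453] stem end mid [ 0.11194362 -0.12430453]
line ends [ 0.04012442 -0.11861321] [ 0.01590826 -0.11995712]
[22  0  3  2  4] [261.25 305.25] [ 0.0249 -0.0902]
[ 7 11 14  8 42] [251.80952381 319.30952381] [ 0.0287 -0.1198]
[21 25  3  2  4] [260.   330.75] [ 0.0521 -0.1305]
```

Call:
carry_out(motion=[[0,0,0,0.0002,-0.0023,0,0.03],[0,0,0,0.0005,-0.0045,0,0.03],[0,0,0,0.0005,-0.0045,0,0.03],[0,0,0,0.0005,-0.0045,0,0.03]])

```text
time_s: 8.38
ee_pos: [0.5462, -0.169, 0.1457]
ee_rot: [-0.05, 0.999, 0.002, -0.0]
ft_force: [-0.5, 1.1, 6.6]
finger_gap: 0.044
grasp_force: 19.9
```

```bash
python3 m2.py; python3 b.py
```

```text
8.375 [ 0.5462 -0.169   0.1457] [-0.5   1.13  6.64] 0.04401234430293321 19.915088061243296
top carrier 0.9 y [-0.1415 -0.0946] mid -0.118
405 230
wrist arrow_tab 0.5 [[0.0938, -0.1276, 0.0362], [0.1096, -0.1193, 0.0389]] stem y -0.1234 head mid -0.1234 tip [ 0.0954 -0.1233  0.0377]
wrist carrier 0.68 y [-0.1534 -0.0948] mid -0.1241
scene arrow_tab 0.72 [[0.0533, -0.1385, 0.0349], [0.1105, -0.1078, 0.0408]] stem y -0.1239 head mid -0.1232 tip [ 0.0543 -0.1225  0.0377]
scene carrier 0.79 y [-0.1539 -0.0953] mid -0.1246
260 327
tip [ 0.04928164 -0.12298453] stem end mid [ 0.11194362 -0.12430453]
line ends [ 0.04012442 -0.11861321] [ 0.01590826 -0.11995712]
[17  0  8  4 20] [259.5 306. ] [ 0.0234 -0.0929]
[ 5 12 14  8 40] [249.75  320.675] [ 0.0276 -0.1236]
[21 25  3  2  4] [260.   330.75] [ 0.0521 -0.1305]
```

View pics/zscene_8.38.png

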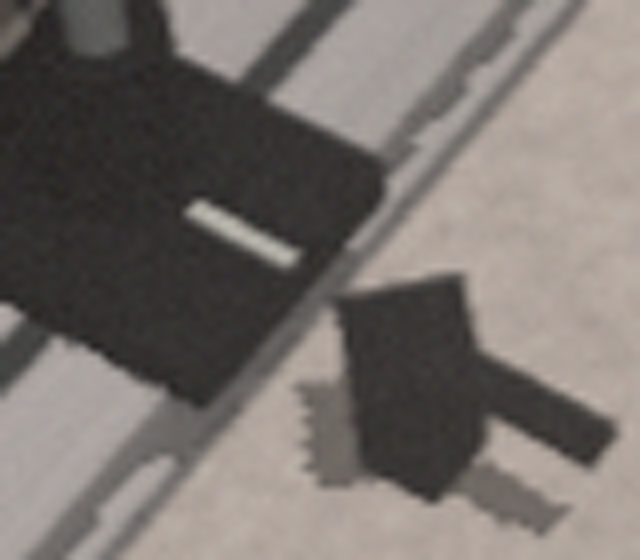

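Call:
carry_out(motion=[[0,0,0,0,0.001,0,0.03],[0,0,0,0,0.001,0.002,0.03],[0,0,0,0,0.001,0.01,0.03],[0,0,0,0,0.001,0.018,0.03],[0,0,0,0,0.001,0.026,0.03],[0,0,0,0,0.001,0.034,0.03],[0,0,0,0,0.001,0.042,0.03],[0,0,0,0,0.001,0.05,0.03],[0,0,0,0,0.001,0.058,0.03],[0,0,0,0,0.001,0.066,0.03]], grip_force=35)

```text
time_s: 10.12
ee_pos: [0.5462, -0.1707, 0.2123]
ee_rot: [-0.05, 0.999, -0.0, 0.0]
ft_force: [-0.0, 0.5, -2.5]
finger_gap: 0.0436
grasp_force: 34.9
```

```bash
python3 m2.py; python3 b.py|tail -3
python3 - <<'E'
from h import *
c=r.camera("scene");P=cloud(c,r.cut_out("mirror",c)[0]["mask"]);print(np.percentile(P,[1,50,99],axis=0).round(3),r.get_state()["joint_positions"].round(2) if hasattr(r.get_state()["joint_positions"],"round") else r.get_state()["joint_positions"])
E
```

```text
10.125 [ 0.5462 -0.1707  0.2123] [-0.02  0.49 -2.49] 0.043630416711117205 34.867125414311886
top carrier 0.61 y [-0.1537 -0.0952] mid -0.1245
405 230
wrist carrier 0.62 y [-0.1535 -0.0949] mid -0.1242
scene arrow_tab 0.69 [[-0.0386, -0.1555, 0.034], [0.0421, -0.0968, 0.042]] stem y -0.1294 head mid -0.137 tip [-0.0383 -0.1421  0.0397]
scene carrier 0.7 y [-0.1546 -0.0959] mid -0.1252
260 327
[17  0  8  4 21] [259.33333333 306.        ] [ 0.0232 -0.093 ]
[ 5 12 14  9 42] [249.64285714 320.9047619 ] [ 0.0277 -0.124 ]
[21 25  3  2  4] [260.   330.75] [ 0.0521 -0.1305]
[[ 0.442 -0.188  0.001]
 [ 0.554 -0.171  0.209]
 [ 0.558 -0.09   0.234]] [-0.04  0.37  0.35  1.84 -0.15  0.96  2.05]
```

Call:
carry_out(motion=[[0,0,0,0,0,0.02,0.03],[0,0,0,0,0,0.05,0.03],[0.5,-5,0,0,0,0.08,0.03],[1,-10,0,0,0,0.1,0.03],[1.6,-16,0,0,0,0.115,0.03],[2.2,-22,0,0,0,0.12,0.03],[2.8,-28,0,0,0,0.12,0.03],[3.4,-34,0,0,0,0.12,0.03],[4,-40,0,0,0,0.12,0.03],[4.5,-44.8,0,0,0,0.12,0.03]])

```text
time_s: 11.98
ee_pos: [0.5454, -0.1708, 0.332]
ee_rot: [-0.042, 0.923, 0.02, 0.383]
ft_force: [-0.4, -3.1, -2.7]
finger_gap: 0.0438
grasp_force: 35.1
```

Call:
carry_out(motion=[[0,0,0,0,0,0,0.03],[0,0,0,0,0,0,0.03],[0,0,0,0,0,0,0.03],[0,0,0,0,0,0,0.03]])

```text
time_s: 12.48
ee_pos: [0.5467, -0.17, 0.3324]
ee_rot: [-0.047, 0.923, 0.019, 0.382]
ft_force: [-0.3, 0.2, -2.2]
finger_gap: 0.0438
grasp_force: 34.9
```

```bash
python3 m2.py; python3 b.py|tail -3
python3 - <<'E'
from h import *
s=r.get_state();print(R.from_quat(s["ee_rot"]).as_matrix().round(3),np.round(s["joint_velocities"],3))
c=r.camera("scene");save(c,"fin")
E
```

```text
12.475 [ 0.5467 -0.17    0.3324] [-0.33  0.2  -2.21] 0.043844381735140686 34.867363683879375
top carrier 0.83 y [-0.1486 -0.0948] mid -0.1217
405 230
wrist carrier 0.77 y [-0.1539 -0.0949] mid -0.1244
scene arrow_tab 0.87 [[0.0525, -0.1386, 0.0346], [0.1109, -0.1101, 0.0408]] stem y -0.1239 head mid -0.1243 tip [ 0.0534 -0.1227  0.0376]
scene carrier 0.81 y [-0.1547 -0.0957] mid -0.1252
260 327
[17  0  8  4 20] [259.5 306. ] [ 0.0234 -0.0929]
[ 5 13 14  7 36] [249.80555556 321.08333333] [ 0.0281 -0.1241]
[21 25  3  2  4] [260.   330.75] [ 0.0521 -0.1305]
[[-0.704 -0.099  0.703]
 [-0.07   0.995  0.07 ]
 [-0.707  0.    -0.707]] [-0.     0.001  0.     0.     0.001 -0.002 -0.   ]
```

View pics/fin.png

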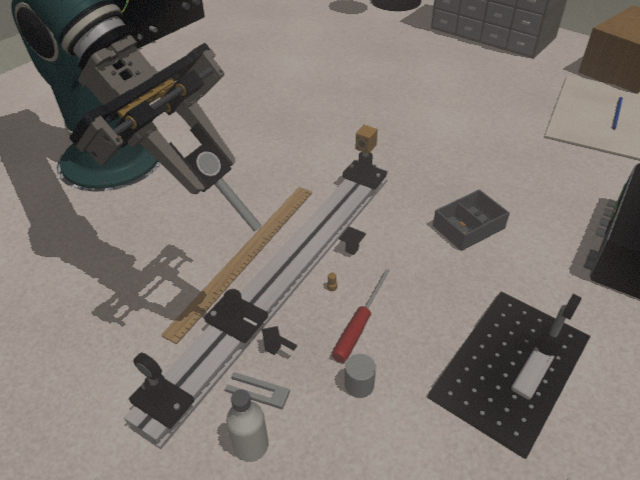

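The picture shows the mirror at (207,163) held face-up in the gripper, with its post running clear down to (258,228). The carrier's line is at the arrow, around (262,326), and nothing else has moved.

```bash
python3 -c "
from station import r
print(r.finish_job())"
```

```text
the job is handed in; nothing more can be done
None
```

I handed the job in: the carrier's line measured within about 1 mm of the arrow's point, and the mirror is held still, tipped back 45° with its post's foot about 26 cm above the bench.

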